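# Shut and secure the billiard-ball case

### The arm

A 7-joint arm with a two-finger parallel gripper is mounted at the origin on the work surface. World frame = base frame: x ahead of the robot, y to its left, z up, the work surface at z = 0. Lengths are in m, angles in rad, forces in N, time in s.
With the tool pointing down it reaches from about 0.4 to 0.85 m from the base axis. Payload 10.4 kg.
Tool frame: the origin (TCP) lies at the very end of the fingers, on their centre line; the grasp point (between the pads) lies 19 mm behind it; z points along the fingers, y is the line along which they close (so a half turn about z gives the same grasp; the last joint's range is limited). The gripper opens to 87 mm and grips with 3 to 60 N. Pads are 19 mm wide; open, the fingers measure 117 mm over their backs; the gripper's body (75 mm by 190 mm) begins 51 mm behind the grasp point.
Start: joints at [1.235, 0.332, -0.065, 1.46, 0.022, 1.35, -0.088], TCP at [0.192, -0.595, 0.201] pointing down, gripper open.
Joint ranges: [-2.6, 2.6], [-0.5, 2.12], [-1.47, 1.34], [0.16, 2.42], [-1.27, 4.41], [0.06, 2.06], [-2.6, 2.6]. Speed limits (rad/s): [2.22, 2.22, 2.79, 2.79, 3.14, 3.14, 3.14].

### API

Orientations are given as a unit quaternion [x, y, z, w].
In Python, from bench import r gives the robot as it stands.
- The arm moves only by the shell command python3 -m jog 'ROWS' [FORCE]. ROWS is one flat JSON list of numbers that holds 1 to 12 rows one after another, with no inner brackets; each row has 5 numbers: dx, dy, dz in shares of 0.75 m (1.0 is 0.75 m), then a turn about the tool's z in normalised numbers (1 is pi rad), then the finger opening in m; each row is the pose to reach, as a shift and turn from the pose commanded when the command began, along the tool's axes at that moment; what a row does not reach only later rows make up. A row lasts 1/10 s, in which the tool goes at most 0.05 m and 0.15 rad, less where a joint would pass 70% of its speed; a pose out of reach is approached as far as the arm can. The fingers move at their own pace and stop on an object; FORCE is the grip in N (left out, the last holds). Time passes only in rows, so rows that do not move let the fingers close. It prints the time, the measured TCP pose, the force, the opening and the grip force at its end. Input that does not fit is refused with a message, and nothing moves.
- r.read_state(): the state, without advancing time (a new reading comes with each control period).
- r.camera(name): name is "scene" or "top" or "wrist"; returns a dict with "img" (420x560x3 uint8, red, green, blue), "fx", "fy", "cx", "cy" (pixels), "pose" (4x4, takes a point from camera to world coordinates). Camera axes: x right, y down, z forward; pixel columns grow to the right and rows downward; lengths in m; the calibration is good to about 2 mm. A picture is of the moment at which its call begins. There is no depth.
- r.close_job(): hands the job in; it is judged then, once.
Trained networks look in the newest picture that a camera, given by its name, has taken for a name from the list of things; names that differ only in an ending like _2 or _b are one class to them, and where a whole thing is asked for, a point or a joint stands for the part that bears it (a point fixed in the world has none). Each returns a list of dicts, best first, with "p" (0 to 1); they miss things now and then, are a little off and sometimes report something else, mostly with a low value. They report only what shows in the picture. A call takes as long as a camera call.
- r.recognise(camera, label): "position" ([column, row] as shares, 0 to 1, of the picture: columns of its width, rows of its height, amid what is visible of it).
- r.regions_of(camera, label): "pixels" (420x560 bool, what is visible of it) and "position" ([column, row] as shares, 0 to 1, of the picture: columns of its width, rows of its height, amid what is visible of it).
The state is a dict: "time": time; "joint_positions": joint angles; "joint_vel": joint speeds; "joint_torque": joint torques, N m; "ee_pos": TCP position; "eef_rot": TCP orientation; "ft_force": force on the tool from outside, world axes, zero at the start; "torque": the same for the moment, N m; "width": finger opening in m; "grip_force": force on a finger pad.
Only numpy, scipy, OpenCV 4.12 (cv2) and the standard library are available. Lean on these libraries where they do the work, as an engineer would, in place of code of your own. Each camera call takes 0.05 s, during which the arm holds its last target. There are 200 camera calls.

### The job

Put the billiard balls away for the night: fold the case's lid fully shut, then turn both brass turnbuttons on its front ledge square across the edge of the lid so that they bar it. Leave the mug, the cue chalk and the brush where they are.

Things in the scene. Friction and masses are not known exactly. Their poses are not given: they have to be found in the camera images.
- case: Wooden ball case, fixed, 178 (x) by 326 mm (y). Origin: centre of its underside, on the counter; z up. Hinge line of the lid: parallel to y at x = +89, z = 70 mm, the height of the rim the lid lies on. Along the -x edge a fixed ledge (x -89 to -53 mm, top z = 80 mm, level with the shut lid's top) carries the turnbuttons. Its x points to the robot's left (yaw 84 to 131 degrees).
- lid (a joint): Lid angle (rad): 0 = shut, flat on the rim; grows as it opens, stop at 1.95; starts 1.2 to 1.8. Flat board 140 mm (hinge to free edge) by 326 by 10 mm, 0.3 kg, no handle: push its outer face. It pivots about its underside's edge. Stiff hinge: it stays where left, never falls, must be pushed fully down (about 3 N at the free edge). A button turned across blocks it. Shut: below 0.03.
- lid_edge (a point): Middle of the lid's free edge, on its outer (when shut, upper) face: 140 mm from the hinge line. Axes as the lid's: x from the free edge to the hinge, y along the hinge, z out of the outer face.
- near_button (a joint): Angle of the turnbutton nearer the robot (rad) about the vertical, counter-clockwise from above positive. 0 = bar along the case's y, parallel to the lid's edge and clear of it; +1.57 or -1.57 (equally good) = square across, half of the bar reaching over the lid. Range -1.9 to 1.9, no stop at square; starts within 0.25 of 0. Stiff (0.05 N m): stays where left.
- far_button (a joint): The same for the turnbutton farther from the robot.
- near_button_grip (a point): Top centre of the nearer turnbutton, on its pivot, 107 mm above the counter, at case x = -71, y = +85 mm. Brass bar 68 long, 18 wide, 8 mm thick, underside 83 mm above the counter (3 mm over shut lid and ledge); on it a thumb rib 44 long, 12 wide, 16 mm high, along the bar. Site x is across the bar, y along it, z up.
- far_button_grip (a point): The same for the farther turnbutton, at case x = -71 mm, y = -85 mm.
- mug: White mug, rim 80 mm wide, 92 mm high, loose, standing on the ledge side of the case, 100 to 135 mm from it to the mug's centre. Origin: centre of its underside. Bystander.
- chalk: Cube of cue chalk, 24 mm, loose, on the counter on the ledge side of the case. Origin: centre of its underside. Bystander.
- brush: Brush for the table cloth, lying loose on the counter on the hinge side of the case. Bystander.

How it is judged:
On the way:
1. the lid is folded shut (value of joint lid below 0.03 rad), for 0.2 s.
At the end, for the whole second after the job is handed in: The lid is shut (hinge angle under 0.03 rad) and both turnbuttons stand across its edge, within 0.25 rad of square, either way round (value of joint lid below 0.03 rad and (value of joint near_button between 1.32 and 1.82 rad or value of joint near_button between -1.82 and -1.32 rad) and (value of joint far_button between 1.32 and 1.82 rad or value of joint far_button between -1.82 and -1.32 rad)); the robot touches nothing.
It fails at once if the mug is moved more than 30 mm or tipped (distance of mug from where it was at the start of the episode above 0.03 m or angle between mug's own z axis and vertical above 0.4 rad).
It fails at once if the chalk is moved more than 30 mm (distance of chalk from where it was at the start of the episode above 0.03 m).
It fails at once if the brush is moved more than 30 mm (distance of brush from where it was at the start of the episode above 0.03 m).
It also fails if it takes over 64 s, if anything falls off the work surface, if the arm or the gripper's body presses on something with over 40 N, if the wrist force passes 120 N, or if a joint passes its speed limit or range.

## Working session

There is one attempt and no reset: what is moved stays moved. The work goes in short steps, Python scripts to look and compute and a shell command to move; the robot and the scene stay as the last step left them, time stands still between calls to the robot, and variables do not carry over. Pictures are saved under pics/ and viewed, at most 10 in all, crops included, and the job is handed in when it is done.

```bash
mkdir -p pics; cat > h.py <<'E'
from bench import r
import numpy as np, cv2
from scipy.spatial.transform import Rotation as R
def ray(c,u,v):
    d=c["pose"][:3,:3]@np.array([(u-c["cx"])/c["fx"],(v-c["cy"])/c["fy"],1]); return c["pose"][:3,3],d
def atz(c,u,v,z):
    o,d=ray(c,u,v); return o+d*(z-o[2])/d[2]
def proj(c,p):
    q=np.linalg.inv(c["pose"])@np.append(p,1); return np.array([q[0]/q[2]*c["fx"]+c["cx"],q[1]/q[2]*c["fy"]+c["cy"]])
E
python3 - <<'E'
from h import *
s=r.read_state();print(s["ee_pos"],s["eef_rot"],s["time"])
ims=[]
for n in ["scene","top"]:
    c=r.camera(n);c["pose"]=np.array(c["pose"]);im=c["img"][...,::-1].copy()
    print(n,c["pose"][:3,3])
    for l,z in [("near_button_grip",.107),("far_button_grip",.107),("lid_edge",.15),("mug",.04),("chalk",.012),("brush",.02),("case",.05)]:
        for d in r.recognise(n,l)[:3]:
            u,v=d["position"][0]*560,d["position"][1]*420
            print(l,round(d["p"],2),round(u,1),round(v,1),atz(c,u,v,z).round(3))
    cv2.imwrite(f"pics/{n}0.png",im)
E
```

```text
[ 0.19217836 -0.59427671  0.20034374] [ 9.87791593e-01  1.55779520e-01 -1.56905311e-04 -6.96826451e-04] 0.0
scene [ 0.86718943 -0.23445794  0.63530973]
near_button_grip 0.2 157.6 234.1 [ 0.527 -0.144  0.107]
far_button_grip 0.64 252.7 280.3 [ 0.686 -0.096  0.107]
far_button_grip 0.55 155.2 235.6 [ 0.526 -0.148  0.107]
lid_edge 0.61 255.7 165.8 [0.566 0.031 0.15 ]
mug 0.69 141.6 330.3 [ 0.601 -0.249  0.04 ]
chalk 0.76 241.2 355.0 [ 0.728 -0.167  0.012]
case 0.92 237.8 221.9 [ 0.57  -0.023  0.05 ]
case 0.44 157.1 235.8 [ 0.492 -0.137  0.05 ]
top [ 0.49580055 -0.0018065   0.75246606]
near_button_grip 0.82 372.4 267.0 [ 0.523 -0.143  0.107]
far_button_grip 0.81 331.8 174.4 [ 0.672 -0.088  0.107]
lid_edge 0.75 264.3 255.1 [0.543 0.021 0.15 ]
mug 0.7 422.2 214.5 [ 0.614 -0.25   0.04 ]
chalk 0.48 366.6 151.3 [ 0.74  -0.167  0.012]
chalk 0.16 420.0 212.9 [ 0.622 -0.256  0.012]
brush 0.85 205.3 256.4 [0.553 0.129 0.02 ]
case 0.8 305.5 239.6 [ 0.575 -0.045  0.05 ]
```

View pics/scene0.png

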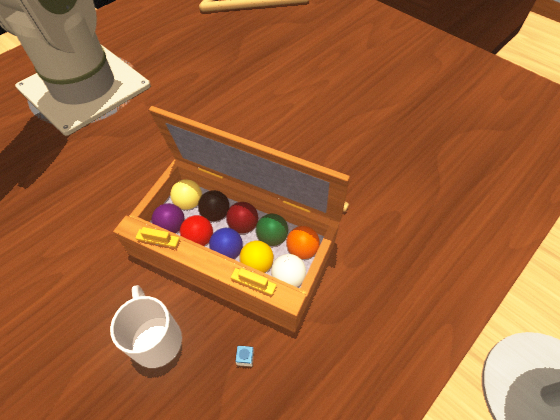

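View pics/top0.png

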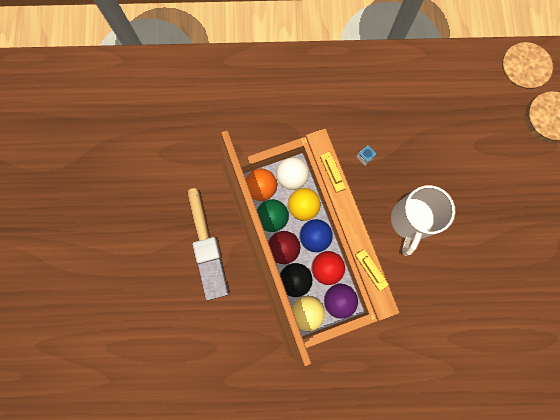

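The scene view shows the lid open, its edge from (157,111) to (346,182), and the buttons at (157,236) and (253,281). In the top view the lid's outer edge runs (223,132) to (306,364), with buttons at (372,268) and (332,173); the brush lies left of it, mug and chalk right. Next I fit the case pose and lid angle to these points.

```bash
cat > fit.py <<'E'
from h import *
from scipy.optimize import least_squares
def pts(p):
    x,y,a,t=p; e=np.array([-np.cos(t),np.sin(t)]);n=np.array([np.sin(t),np.cos(t)])
    o=np.array([.089,.07])+.14*e+.01*n
    L=[(-.071,.085,.1),(-.071,-.085,.1),(o[0],.163,o[1]),(o[0],-.163,o[1]),(-.089,.163,.08),(-.089,-.163,.08)]
    c,s=np.cos(a),np.sin(a)
    return [np.array([x+c*X-s*Y,y+s*X+c*Y,Z]) for X,Y,Z in L]
E
python3 - <<'E'
from fit import *
obs={"scene":[(157.5,237),(253.5,281),(157,112),(346,182),(120,234),(300,312)],
"top":[(372.4,268.5),(332.5,173),(306,364),(224,132),(398,313),(325,129)]}
C={n:r.camera(n) for n in obs}
f=lambda p:np.concatenate([(proj(C[n],q)-o) for n in obs for q,o in zip(pts(p),obs[n])])
s=least_squares(f,[.579,-.05,1.9,1.4],loss="soft_l1")
print(s.x.round(4)); print(f(s.x).reshape(-1,2).round(1)); print(np.round(pts(s.x),3))
st=r.read_state();M=R.from_quat(st["eef_rot"]).as_matrix();print(M.round(3),st["joint_positions"])
np.save("case.npy",s.x)
for n in ["scene","top"]:
    for l in ["near_button","far_button"]:
        for d in r.regions_of(n,l)[:2]:
            m=np.argwhere(d["pixels"])[:,::-1].astype(np.float32); w=np.array([atz(C[n],u,v,.1)[:2] for u,v in m])
            ev,V=np.linalg.eigh(np.cov(w.T)); print(n,l,d["p"],m.mean(0),len(m),w.mean(0).round(4),np.arctan2(V[1,1],V[0,1]).round(3),ev)
E
```

```text
[ 0.5793 -0.0493  1.8897  1.3789]
[[-0.8 -3.2]
 [ 0.5 -3.1]
 [-6.1 -4.9]
 [ 4.2 -2.6]
 [-6.6 -3.5]
 [-2.4  4.3]
 [-0.6  0.3]
 [ 0.  -3.9]
 [ 1.1 -0.2]
 [ 0.1 -3. ]
 [ 0.2 -0.5]
 [-0.5 -1.9]]
[[ 0.521 -0.143  0.1  ]
 [ 0.682 -0.09   0.1  ]
 [ 0.402 -0.032  0.209]
 [ 0.711  0.07   0.209]
 [ 0.452 -0.185  0.08 ]
 [ 0.762 -0.083  0.08 ]]
[[ 0.951  0.308  0.   ]
 [ 0.308 -0.951 -0.   ]
 [ 0.     0.    -1.   ]] [ 1.23541872  0.33219415 -0.06466507  1.46008174  0.02159004  1.34990984
 -0.08850876]
scene near_button 0.9 [156.13895 237.0914 ] 547 [ 0.5249 -0.1476] -2.631 [4.20260899e-05 3.57783459e-04]
scene far_button 0.97 [253.06865 280.1482 ] 641 [ 0.6836 -0.0935] -2.797 [3.88340711e-05 3.53909429e-04]
top near_button 0.59 [371.33075 269.57394] 514 [ 0.5197 -0.1426] -2.606 [2.87290648e-05 3.53462703e-04]
top near_button 0.45 [262.1945  254.04857] 4427 [0.5508 0.0269] -2.822 [7.09001680e-05 1.13234978e-02]
top far_button 0.57 [332.5393  171.35808] 458 [ 0.6785 -0.0899] -2.791 [2.86129768e-05 3.57907517e-04]
```

The manual's scale: shifts go in shares of 0.75 m and turns go in shares of pi rad. Converting my numbers, -0.54 m / 0.75 = -0.72, -0.08 m / 0.75 = -0.1067.

```bash
python3 -m jog '[0.4,-0.1333,-0.1067,0,0,0.4,-0.1333,-0.1067,0,0,0.4,-0.1333,-0.1067,0,0,0.4,-0.1333,-0.1067,0,0,0.4,-0.1333,-0.1067,0,0,0.4,-0.1333,-0.1067,0,0,0.7067,-0.72,-0.1067,0,0,0.7067,-0.72,-0.1067,0,0,0.7067,-0.72,-0.1067,0,0,0.7067,-0.72,-0.1067,0,0,0.7067,-0.72,-0.1067,0,0,0.7067,-0.72,-0.1067,0,0]' 20
```

```text
time: 2.3
ee_pos: [0.4871, -0.1265, 0.2788]
eef_rot: [0.988, 0.156, 0.0, 0.0]
ft_force: [2.3, -0.4, -0.7]
width: 0.0025
grip_force: 0.0
```

Converted, -0.19 m / 0.75 = -0.2533, 0.1 m / 0.75 = 0.1333.

```bash
python3 -m jog '[0.1333,-0.2533,0,0,0,0.1333,-0.2533,0,0,0,0.1333,-0.2533,0,0,0,0.1333,-0.2533,0,0,0,0.1333,-0.2533,0,0,0,0.1333,-0.2533,0,0,0,0.1333,-0.2533,0,0,0]'
```

```text
time: 3.0
ee_pos: [0.5238, 0.0825, 0.2784]
eef_rot: [0.988, 0.156, -0.0, 0.0]
ft_force: [0.3, -1.0, 0.7]
width: 0.0004
grip_force: 0.0
```

Converted, 0.182 m / 0.75 = 0.2427, 0.156 m / 0.75 = 0.208.

```bash
python3 -m jog '[0,0,0.0667,0,0,0,0,0.1333,0,0,0,0,0.1333,0,0,0,0.04,0.1333,0,0,0,0.0773,0.1333,0,0,0,0.1187,0.1467,0,0,0,0.14,0.16,0,0,0,0.1547,0.1733,0,0,0,0.1693,0.1907,0,0,0,0.18,0.208,0,0,0,0.1867,0.2267,0,0,0,0.1933,0.2427,0,0]'
```

```text
time: 4.2
ee_pos: [0.568, -0.0547, 0.095]
eef_rot: [0.988, 0.156, -0.0, -0.0]
ft_force: [-0.7, -0.1, 2.0]
width: 0.0004
grip_force: 0.8
```

Converted, 0.02 m / 0.75 = 0.0267, 0.016 m / 0.75 = 0.0213.

```bash
python3 -m jog '[0,0.0027,0.0133,0,0,0,0.0027,0.0213,0,0,0,0.0027,0.0267,0,0,0,0.0027,0.0267,0,0]'; python3 - <<'E'
from h import *
cv2.imwrite("pics/s1.png",r.camera("scene")["img"][...,::-1])
E
```

```text
time: 4.6
ee_pos: [0.5687, -0.0563, 0.076]
eef_rot: [0.988, 0.156, -0.0, -0.0]
ft_force: [-0.8, -0.2, -0.3]
width: 0.0005
grip_force: 0.0
```

View pics/s1.png

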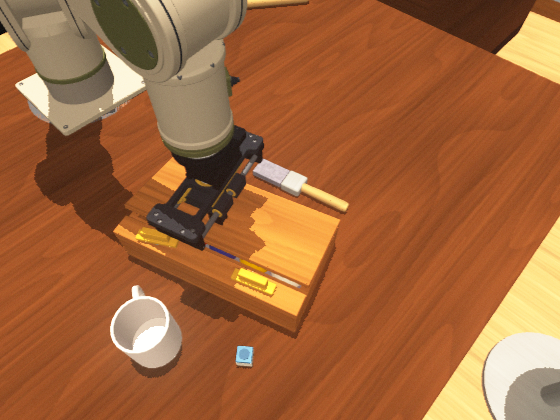

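The lid is almost down with a thin gap still showing along its free edge near (240,260). I press further until a reaction shows.

Converted, 0.006 m / 0.75 = 0.008, 0.003 m / 0.75 = 0.004.

```bash
python3 -m jog '[0,0,0.004,0,0,0,0,0.008,0,0,0,0,0.008,0,0]'
```

```text
time: 4.95
ee_pos: [0.5689, -0.0567, 0.0702]
eef_rot: [0.988, 0.156, -0.0, -0.0]
ft_force: [0.1, -0.5, 0.3]
width: 0.0002
grip_force: 0.0
```

```bash
python3 - <<'E'
from h import *
s=r.read_state();print(s["ee_pos"],s["ft_force"])
ims=[]
for n in ["scene","wrist"]:
    c=r.camera(n); im=c["img"][...,::-1].copy()
    u=proj(c,s["ee_pos"]);print(n,u)
    cv2.circle(im,tuple(int(a) for a in u),3,(255,0,255),-1)
    ims.append(im[100:330,90:370] if n=="scene" else im)
a=cv2.resize(ims[0],(460,378));b=cv2.resize(ims[1],(340,378))
cv2.imwrite("pics/s2.png",np.hstack([a,b]))
E
```

```text
[ 0.56893445 -0.05673915  0.07024032] [ 0.08760625 -0.48567557  0.26981152]
scene [221.44457564 227.3878527 ]
wrist [273.33340007 250.48648514]
```

View pics/s2.png

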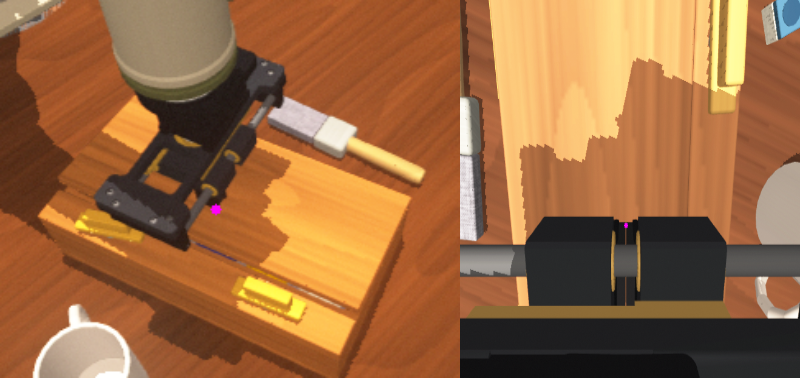

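The marker shows the fingers on the lid; a hairline gap remains at the free edge, around (270,270) in the crop.

Converted, 0.004 m / 0.75 = 0.0053, 0.002 m / 0.75 = 0.0027.

```bash
python3 -m jog '[0,0,0.0027,0,0,0,0,0.0053,0,0]'; python3 -m jog '[0,0,0.0027,0,0,0,0,0.0053,0,0]'; 
```

```text
time: 5.25
ee_pos: [0.5692, -0.057, 0.0665]
eef_rot: [0.988, 0.156, 0.0, 0.0]
ft_force: [0.2, -0.8, 1.0]
width: 0.0002
grip_force: 0.6
time: 5.45
ee_pos: [0.5691, -0.0569, 0.0623]
eef_rot: [0.988, 0.156, 0.0, 0.0]
ft_force: [0.2, -0.4, 0.5]
width: 0.0005
grip_force: 0.6
```

```bash
python3 - <<'E'
from h import *
s=r.read_state();print(s["ee_pos"],s["ft_force"],s["joint_torque"])
c=r.camera("scene"); im=c["img"][...,::-1].copy()
x,y,a,t=np.load("case.npy")
def W(X,Y,Z): return np.array([x+np.cos(a)*X-np.sin(a)*Y,y+np.sin(a)*X+np.cos(a)*Y,Z])
a1=cv2.resize(im[140:320,110:350],(800,600),interpolation=cv2.INTER_CUBIC)
k=800/240
for p,col in [((-.051,.163,.08),(0,255,0)),((-.051,-.163,.08),(0,255,0)),((.089,-.163,.08),(0,255,0)),((.089,.163,.08),(0,255,0)),((-.071,.085,.107),(255,0,0)),((-.071,-.085,.107),(255,0,0)),((-.089,-.163,0.08),(0,0,255))]:
    u=(proj(c,W(*p))-[110,140])*k; cv2.circle(a1,tuple(int(q) for q in u),4,col,-1)
u=(proj(c,s["ee_pos"])-[110,140])*k; cv2.circle(a1,tuple(int(q) for q in u),4,(255,0,255),-1)
cv2.imwrite("pics/s3.png",a1)
E
```

```text
[ 0.56906635 -0.0568801   0.06232872] [ 0.24637122 -0.40432522  0.46515617] [-3.29763601e-01 -5.65878546e+01 -6.94760978e+00 -3.37707531e+01
 -2.93189809e-01  8.04962846e-02  2.26006948e-02]
```

View pics/s3.png

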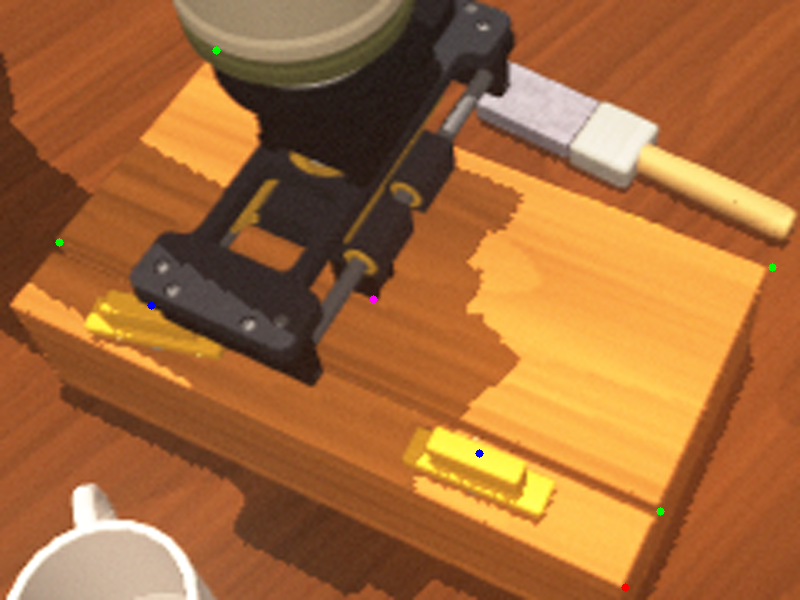

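The free edge gap now looks closed; fitted lid corners (772,267) and (660,511) match the picture. Checking for a hard stop.

Converted, 0.003 m / 0.75 = 0.004.

```bash
python3 -m jog '[0,0,0.004,0,0,0,0,0.004,0,0]';python3 - <<'E'
from h import *
s=r.read_state();c=r.camera("scene")
for z in (.06,.07,.08): print(z,(proj(c,[.569,-.057,z])-[110,140])*800/240)
c=r.camera("wrist");print(c["pose"])
im=c["img"][...,::-1]
cv2.imwrite("pics/w4.png",im)
E
```

```text
time: 5.7
ee_pos: [0.5689, -0.0567, 0.0592]
eef_rot: [0.988, 0.156, -0.0, -0.0]
ft_force: [0.0, -0.2, 0.6]
width: 0.0006
grip_force: 0.0
0.06 [373.56443021 302.09111101]
0.07 [371.23351304 291.94518705]
0.08 [368.84251387 281.53774052]
[[ 3.07858995e-01 -9.21995681e-01 -2.34833566e-01  6.32758854e-01]
 [-9.51431990e-01 -2.98358120e-01 -7.58920372e-02 -3.56176150e-02]
 [-9.23706774e-05  2.46792213e-01 -9.69068416e-01  2.43085332e-01]
 [ 0.00000000e+00  0.00000000e+00  0.00000000e+00  1.00000000e+00]]
```

View pics/w4.png

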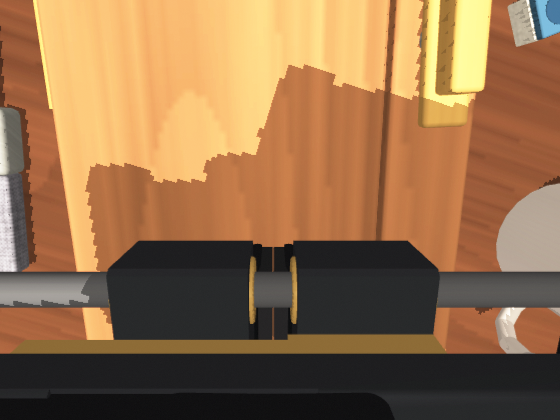

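The wrist view shows lid and ledge level, split line at column ~385, no ball visible. Retracting to look at the lid alone.

Converted, -0.15 m / 0.75 = -0.2, -0.1 m / 0.75 = -0.1333.

```bash
python3 -m jog '[0,0,-0.0667,0,0,0,0,-0.1333,0,0,0,0,-0.2,0,0.04,0,-0.0667,-0.2,0,0.04,0,-0.1333,-0.2,0,0.04,0,-0.1333,-0.2,0,0.04]';python3 - <<'E'
from h import *
a=r.camera("scene")["img"][...,::-1][120:340,90:370];c=r.camera("top");b=c["img"][...,::-1][100:400,170:450]
cv2.imwrite("pics/s5.png",np.hstack([cv2.resize(a,(440,346)),cv2.resize(b,(323,346))]))
for n in("scene","top"):
  for l in("near_button","far_button"):
    for d in r.regions_of(n,l)[:1]:
        m=np.argwhere(d["pixels"])[:,::-1]; C=r.camera(n); w=np.array([atz(C,u,v,.1)[:2] for u,v in m])
        ev,V=np.linalg.eigh(np.cov(w.T)); print(n,l,d["p"],m.mean(0),len(m),w.mean(0).round(4),np.arctan2(V[1,1],V[0,1]).round(3))
E
```

```text
time: 6.4
ee_pos: [0.5363, 0.0462, 0.2104]
eef_rot: [0.987, 0.161, 0.001, -0.001]
ft_force: [0.7, -0.2, 0.1]
width: 0.0247
grip_force: 0.0
scene near_button 0.82 [157.22996516 236.90418118] 574 [ 0.5258 -0.1462] -2.635
scene far_button 0.96 [253.32298137 280.70962733] 644 [ 0.6845 -0.0939] -2.816
top near_button 0.77 [371.73269231 269.89423077] 520 [ 0.5192 -0.1432] -2.591
top far_button 0.72 [332.61650485 171.42961165] 412 [ 0.6784 -0.09  ] -2.769
```

View pics/s5.png

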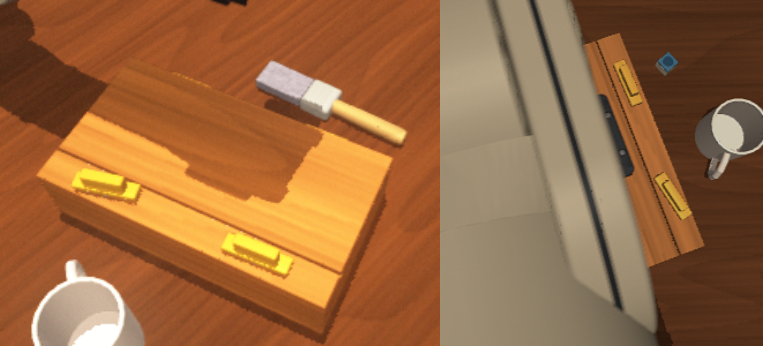

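The lid now looks flush with the ledge; buttons sit at about (106,184) and (257,254) in the crop. I press once more near the free edge, slowly, to confirm the stop and the height.

Converted, 0.139 m / 0.75 = 0.1853, 0.12 m / 0.75 = 0.16.

```bash
python3 -m jog '[0,0.0667,0,0,0,0,0.1333,0,0,0,0,0.1853,0.0667,0,0,0,0.1853,0.1333,0,0,0,0.1853,0.16,0,0,0,0.1853,0.16,0,0]'; python3 -m jog '[0,0,0.0067,0,0,0,0,0.0133,0,0]';  python3 -m jog '[0,0,0.004,0,0,0,0,0.008,0,0]';  python3 -m jog '[0,0,0.0027,0,0,0,0,0.0053,0,0]'
```

```text
time: 7.5
ee_pos: [0.5778, -0.0944, 0.0848]
eef_rot: [0.988, 0.155, -0.004, -0.001]
ft_force: [-0.9, 0.9, 1.2]
width: 0.0032
grip_force: 0.0
time: 7.7
ee_pos: [0.5826, -0.0936, 0.0816]
eef_rot: [0.988, 0.156, 0.002, 0.001]
ft_force: [0.6, 0.0, 1.0]
width: 0.0005
grip_force: 0.0
time: 7.9
ee_pos: [0.5817, -0.0938, 0.0745]
eef_rot: [0.988, 0.156, 0.001, 0.0]
ft_force: [-1.2, -0.3, 0.2]
width: 0.0004
grip_force: 0.0
time: 8.1
ee_pos: [0.5812, -0.0939, 0.0697]
eef_rot: [0.988, 0.156, 0.0, 0.0]
ft_force: [-1.3, 0.3, 0.6]
width: 0.0007
grip_force: 0.0
```

Converted, 0.004 m / 0.75 = 0.0053, 0.002 m / 0.75 = 0.0027.

```bash
for i in 1 2 3 4; do python3 -m jog '[0,0,0.0027,0,0,0,0,0.0053,0,0]' | egrep 'pos|ft'; done
```

```text
ee_pos: [0.581, -0.0939, 0.0654]
ft_force: [0.4, 0.1, -0.1]
ee_pos: [0.581, -0.0939, 0.0613]
ft_force: [-1.1, -0.3, -0.4]
ee_pos: [0.5811, -0.0939, 0.0588]
ft_force: [-12.8, 0.4, 30.2]
ee_pos: [0.5813, -0.094, 0.0585]
ft_force: [-30.1, 2.5, 66.0]
```

Hard stop at a reported TCP z of 0.0587, though the lid's top should be at 0.080. I back off and refit with the height offset free.

Converted, -0.07 m / 0.75 = -0.0933, -0.03 m / 0.75 = -0.04.

```bash
python3 -m jog '[0,0,-0.04,0,0,0,0,-0.0933,0,0,0,0,-0.0933,0,0.04,0,0,-0.0933,0,0.04]'; python3 - <<'E'
from fit import *
obs={"scene":[(156.6,237),(253.2,280.5),(157,112),(346,182),(120,234),(300,312)],
"top":[(371.6,269.7),(332.6,171.4),(306,364),(224,132),(398,313),(325,129)]}
C={n:r.camera(n) for n in obs}
print(C["scene"]["fx"],C["top"]["fx"])
f=lambda p:np.concatenate([(proj(C[n],q+[0,0,p[4]])-o) for n in obs for q,o in zip(pts(p[:4]),obs[n])])
s=least_squares(f,[.579,-.05,1.9,1.4,0],loss="soft_l1")
print(s.x.round(4)); print(f(s.x).reshape(-1,2).round(1)); print(np.round(pts(s.x[:4])[:2],4))
# triangulate buttons
for i in (0,1):
    A=[];b=[]
    for n in obs:
        o,d=ray(C[n],*obs[n][i]); d=d/np.linalg.norm(d);P=np.eye(3)-np.outer(d,d);A.append(P);b.append(P@o)
    print(np.linalg.lstsq(np.vstack(A),np.concatenate(b),rcond=None)[0].round(4))
print(r.read_state()["ee_pos"],r.read_state()["ft_force"])
E
```

```text
time: 9.3
ee_pos: [0.5816, -0.094, 0.1243]
eef_rot: [0.988, 0.156, 0.001, 0.0]
ft_force: [-0.3, -0.3, -0.6]
width: 0.0099
grip_force: 0.0
396.82503953945763 418.0925208671532
[ 0.5784 -0.0504  1.8917  1.3948 -0.0095]
[[ 0.8 -0. ]
 [ 0.3  0. ]
 [-4.8 -1.1]
 [ 2.7  0.2]
 [-5.4 -0.3]
 [-3.4  6.4]
 [-0.4 -0.2]
 [-0.2 -0.2]
 [ 0.2 -0.2]
 [ 0.1  0.7]
 [-0.6 -0.4]
 [-0.6  0.6]]
[[ 0.5201 -0.1446  0.1   ]
 [ 0.6814 -0.0909  0.1   ]]
[ 0.5197 -0.1453  0.0908]
[ 0.681  -0.0913  0.0905]
[ 0.58038472 -0.09394467  0.12244155] [ 0.32907882 -0.65390767 -0.53476561]
```

Converted, 0.0965 m / 0.75 = 0.1287, 0.08 m / 0.75 = 0.1067, -0.03 rad / 3.1416 = -0.0095.

```bash
python3 -m jog '[0.0533,0.016,0,-0.0095,0.05,0.1067,0.032,0,-0.0095,0.05,0.1287,0.038,0,-0.0095,0.05,0.1287,0.038,0,-0.0095,0.05,0.1287,0.038,0,-0.0095,0.05,0.1287,0.038,0,-0.0095,0.05,0.1287,0.038,0,-0.0095,0.05]' 30; python3 - <<'E'
from h import *
s=r.read_state();print(s["joint_positions"],s["ee_pos"],s["width"])
im=[]
for n,sl in (("wrist",np.s_[:,:]),("scene",np.s_[180:330,130:330])):
    c=r.camera(n);i=c["img"][...,::-1].copy()
    for p in ([.681,-.0913,.107],[.681,-.0913,.086]):
        cv2.circle(i,tuple(int(q) for q in proj(c,p)),2,(255,0,255),-1)
    im.append(cv2.resize(i[sl],(400,300)))
cv2.imwrite("pics/g6.png",np.hstack(im))
E
```

```text
time: 10.1
ee_pos: [0.6809, -0.0917, 0.1236]
eef_rot: [0.985, 0.17, -0.0, 0.0]
ft_force: [-0.2, 0.1, 0.5]
width: 0.0498
grip_force: 0.0
[ 0.40433102  0.56306333 -0.49361396  1.35165425  0.26674032  1.29245876
 -1.32593821] [ 0.68092523 -0.09166563  0.12357887] 0.0497609359413677
```

View pics/g6.png

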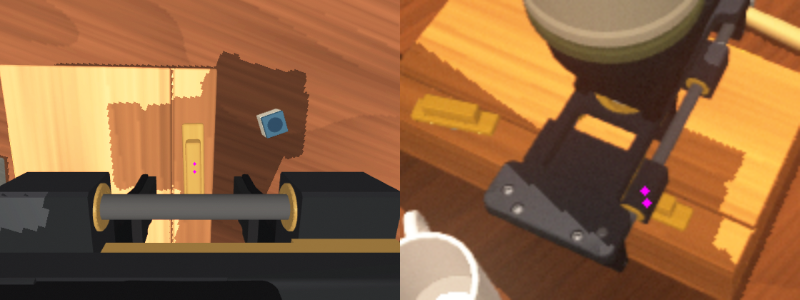

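The wrist view shows the two pads (cols 150 and 238) straddling the far rib (col ~193, row ~165). I descend and grip.

Converted, 0.035 m / 0.75 = 0.0467, 0.03 m / 0.75 = 0.04.

```bash
python3 -m jog '[0,0,0.0267,0,0.05,0,0,0.04,0,0.05,0,0,0.0467,0,0.05]'|egrep 'pos|ft'; python3 -m jog '[0,0,0.0067,0,0.05,0,0,0.0133,0,0.05,0,0,0.0173,0,0.05,0,0,0.0173,0,0.05]'|egrep 'pos|ft';  python3 -m jog '[0,0,0,0,0,0,0,0,0,0,0,0,0,0,0,0,0,0,0,0,0,0,0,0,0,0,0,0,0,0]' 30
```

```text
ee_pos: [0.6807, -0.0915, 0.0873]
ft_force: [-0.6, 0.0, 1.2]
ee_pos: [0.6814, -0.0913, 0.0752]
ft_force: [-0.2, 0.6, 0.2]
time: 11.5
ee_pos: [0.6813, -0.0902, 0.0755]
eef_rot: [0.985, 0.171, -0.0, -0.001]
ft_force: [-0.5, -4.4, 0.8]
width: 0.012
grip_force: 30.0
```

Width is 12 mm, so the rib is held. Turning it.

Converted, 1.6 rad / 3.1416 = 0.5093.

```bash
python3 -m jog '[0,0,0,0.0477,0,0,0,0,0.0955,0,0,0,0,0.1432,0,0,0,0,0.191,0,0,0,0,0.2387,0,0,0,0,0.2865,0,0,0,0,0.3342,0,0,0,0,0.382,0,0,0,0,0.4297,0,0,0,0,0.4775,0,0,0,0,0.5093,0,0,0,0,0.5093,0]'; python3 - <<'E'
from h import *
s=r.read_state();print(s["joint_positions"]);M=R.from_quat(s["eef_rot"]).as_matrix();print(np.arctan2(M[1,0],M[0,0])-(1.89-np.pi/2), s["torque"])
E
```

```text
time: 12.7
ee_pos: [0.6816, -0.0896, 0.0748]
eef_rot: [0.816, -0.578, -0.002, -0.001]
ft_force: [3.8, 2.2, -28.4]
width: 0.0117
grip_force: 30.0
[-0.18400259  0.57444167  0.35810192  1.43464003 -0.21143363  1.1735141
 -2.59954113]
-1.551870705692245 [ 0.51565263 -0.86923466  0.04678449]
```

Converted, 1.55 rad / 3.1416 = 0.4934.

```bash
python3 -m jog '[0,0,0,0.4934,0.04,0,0,0,0.4934,0.04,0,0,0,0.4934,0.04,0,0,0,0.4934,0.04]' |egrep 'ft|wid'; sleep 0; python3 - <<'E'
from h import *
s=r.read_state();print(s["joint_positions"],s["ee_pos"],s["eef_rot"])
E
```

```text
ft_force: [-0.9, -2.3, -3.8]
width: 0.035
[-0.59813059  0.89475443  1.14139609  1.43300057 -0.80787169  1.38047284
 -2.59976645] [ 0.67522481 -0.09406735  0.06722334] [-0.69137345  0.7220877   0.02215531 -0.01006261]
```

I typed a turn relative to the new pose by mistake; lifting off now and unwinding, then checking the button.

Converted, -0.08 m / 0.75 = -0.1067, -0.05 m / 0.75 = -0.0667, -0.25 rad / 3.1416 = -0.0796.

```bash
python3 -m jog '[0,0,-0.0267,0,0.05,0,0,-0.0667,-0.0318,0.05,0,0,-0.1067,-0.0796,0.05,0,0,-0.1067,-0.1273,0.05,0,0,-0.1067,-0.1751,0.05,0,0,-0.1067,-0.2228,0.05,0,0,-0.1067,-0.2706,0.05,0,0,-0.1067,-0.3183,0.05,0,0,-0.1067,-0.3661,0.05,0,0,-0.1067,-0.4138,0.05,0,0,-0.1067,-0.4615,0.05,0,0,-0.1067,-0.5093,0.05]'; cat > look.py <<'E'
from h import *
s=r.read_state();print(s["joint_positions"],s["ee_pos"],s["eef_rot"]);M=R.from_quat(s["eef_rot"]).as_matrix();print("yaw",np.arctan2(M[1,0],M[0,0]))
for n in("scene","top","wrist"):
  C=r.camera(n)
  for l in("near_button","far_button","mug","chalk"):
    for d in r.regions_of(n,l)[:1]:
        m=np.argwhere(d["pixels"])[:,::-1]; w=np.array([atz(C,u,v,{"m":.046,"c":.012}.get(l[0],.09))[:2] for u,v in m])
        if l=="chalk" : print(n,l,d["p"],m.mean(0)); continue
        ev,V=np.linalg.eigh(np.cov(w.T)); an=np.arctan2(V[1,1],V[0,1])-(1.89+np.pi/2); print(n,l,round(d["p"],2),m.mean(0).round(1),len(m),w.mean(0).round(4),((an+np.pi/2)%np.pi-np.pi/2).round(3))
E
python3 look.py
```

```text
time: 14.3
ee_pos: [0.678, -0.0968, 0.1445]
eef_rot: [1.0, -0.003, -0.025, -0.008]
ft_force: [0.0, -0.3, 0.2]
width: 0.05
grip_force: 0.0
[-0.467299    0.68294502  0.88602242  1.3326397  -0.51861101  1.41644181
 -1.1681401 ] [ 0.67795438 -0.09679595  0.1445088 ] [ 0.99965443 -0.00328414 -0.02471499 -0.00833067]
yaw -0.0061618087260937185
scene near_button 0.77 [152.9 235.1] 412 [ 0.512  -0.1474] 0.342
scene far_button 0.76 [252.3 281. ] 652 [ 0.6804 -0.0923] 1.318
scene mug 0.69 [145.3 330.1] 3750 [ 0.6064 -0.2449] -0.4
scene chalk 0.88 [244.30877193 355.90877193]
top mug 0.4 [451.1 217. ] 47 [ 0.6074 -0.297 ] -0.667
wrist far_button 0.68 [263.2 212.3] 3108 [ 0.6818 -0.0897] 1.32
wrist mug 0.59 [440.2 228.8] 2001 [ 0.6534 -0.2259] 1.209
wrist chalk 0.75 [356.13714805 122.66394187]
```

The far button overshot to about -1.82; it needs about +0.25 back. I regrip it from the other side, unwinding joint 7.

Converted, -1.2 rad / 3.1416 = -0.382.

```bash
python3 -m jog '[0,0,0,-0.0477,0.05,0,0,0,-0.0955,0.05,0,0,0,-0.1432,0.05,0,0,0,-0.191,0.05,0,0,0,-0.2387,0.05,0,0,0,-0.2865,0.05,0,0,0,-0.3342,0.05,0,0,0,-0.382,0.05,0,0,0,-0.4297,0.05,0,0,0,-0.4775,0.05,0,0,0,-0.5093,0.05,0,0,0,-0.5093,0.05]'; python3 look.py
```

```text
time: 16.25
ee_pos: [0.6778, -0.0974, 0.1446]
eef_rot: [0.701, 0.713, -0.011, -0.023]
ft_force: [0.2, -0.1, 0.1]
width: 0.05
grip_force: 0.0
[-0.28402198  0.58570259  0.56088485  1.32149774 -0.31109927  1.37216682
  0.29457462] [ 0.67782951 -0.0973956   0.14463444] [ 0.70087073  0.7128131  -0.01129784 -0.02345324]
yaw 1.58725993891547
scene near_button 0.97 [156.7 237.1] 539 [ 0.5191 -0.1453] 0.192
scene far_button 0.71 [232.8 220.5] 4477 [ 0.5804 -0.0417] 0.255
scene mug 0.58 [145.7 330.2] 3867 [ 0.6069 -0.2446] -0.368
scene chalk 0.82 [243.92668622 355.49853372]
wrist far_button 0.79 [282.7 210.2] 2760 [ 0.6818 -0.0882] 1.314
wrist mug 0.88 [226.  325.6] 1181 [ 0.6355 -0.1989] -0.443
```

Converted, 0.069 m / 0.75 = 0.092, 0.007 m / 0.75 = 0.0093, -0.05 rad / 3.1416 = -0.0159.

```bash
python3 -m jog '[0.008,0.0093,0.04,-0.0159,0.05,0.008,0.0093,0.0667,-0.0159,0.05,0.008,0.0093,0.0733,-0.0159,0.05,0.008,0.0093,0.08,-0.0159,0.05,0.008,0.0093,0.0867,-0.0159,0.05,0.008,0.0093,0.092,-0.0159,0.05,0.008,0.0093,0.092,-0.0159,0.05]'
```

```text
time: 17.7
ee_pos: [0.6813, -0.0899, 0.0754]
eef_rot: [0.683, 0.73, -0.011, -0.024]
ft_force: [-0.8, 1.4, 0.3]
width: 0.0498
grip_force: 0.0
```

Converted, -0.25 rad / 3.1416 = -0.0796.

```bash
python3 -m jog '[0,0,0,0,0,0,0,0,0,0,0,0,0,0,0,0,0,0,0,0,0,0,0,0,0,0,0,0,0,0]' 30 && python3 -m jog '[0,0,0,-0.0318,0,0,0,0,-0.0637,0,0,0,0,-0.0796,0,0,0,0,-0.0796,0,0,0,0,-0.0796,0]'; python3 - <<'E'
from h import *
s=r.read_state();M=R.from_quat(s["eef_rot"]).as_matrix();print(s["width"],np.arctan2(M[1,0],M[0,0])-.319,s["joint_positions"][6])
E
```

```text
time: 18.3
ee_pos: [0.6806, -0.0899, 0.0754]
eef_rot: [0.683, 0.73, -0.011, -0.024]
ft_force: [-0.4, 1.4, 3.5]
width: 0.0116
grip_force: 30.0
time: 18.8
ee_pos: [0.6808, -0.0899, 0.0755]
eef_rot: [0.588, 0.809, -0.008, -0.025]
ft_force: [-5.6, 0.7, 4.5]
width: 0.0117
grip_force: 29.9
0.011685970407854332 1.5651967683211359 0.574532311464746
```

The manual's scale: shifts go in shares of 0.75 m and turns go in shares of pi rad. Converting my numbers, -0.17 m / 0.75 = -0.2267, -0.16 m / 0.75 = -0.2133, 0.9 rad / 3.1416 = 0.2865.

```bash
python3 -m jog '[0,0,0,0,0.05,0,0,0,0,0.05,0,0,0,0,0.05,0,0,0,0,0.05,0,0,-0.04,0,0.05,0,0,-0.08,0,0.05,0,-0.0533,-0.08,0.0477,0.05,0,-0.1067,-0.08,0.0955,0.05,0,-0.16,-0.08,0.1432,0.05,0,-0.2133,-0.08,0.191,0.05,0,-0.2267,-0.08,0.2387,0.05,0,-0.2267,-0.08,0.2865,0.05]' && python3 -m jog '[0,0,0,0.0477,0.05,0,0,0,0.0955,0.05,0,0,0,0.1432,0.05,0,0,0,0.1432,0.05]'; python3 look.py
```

```text
time: 20.0
ee_pos: [0.5215, -0.1447, 0.143]
eef_rot: [0.883, 0.47, -0.017, -0.019]
ft_force: [-0.1, 0.5, 0.1]
width: 0.0501
grip_force: 0.0
time: 20.4
ee_pos: [0.523, -0.1437, 0.1425]
eef_rot: [0.964, 0.264, -0.022, -0.014]
ft_force: [1.0, -0.7, 0.8]
width: 0.0499
grip_force: 0.0
[-0.47998659  0.28825553  0.79481687  1.74559686 -0.21668162  1.25122906
 -0.66317662] [ 0.52303808 -0.14372293  0.14249424] [ 0.96423767  0.2637714  -0.02151543 -0.01440335]
yaw 0.5347073021106442
scene near_button 0.63 [157.6 237.4] 522 [ 0.5207 -0.1447] 0.226
scene far_button 0.82 [252.4 281.6] 567 [ 0.6811 -0.0929] -1.552
scene mug 0.65 [145.6 330.1] 3849 [ 0.6065 -0.2446] -0.378
scene chalk 0.66 [243.99101796 355.44610778]
top near_button 0.24 [293.6 238.3] 15209 [ 0.5747 -0.0237] -0.092
top far_button 0.63 [332.5 171.3] 435 [ 0.6814 -0.0912] 1.562
top mug 0.72 [404.2 203.7] 377 [ 0.6329 -0.2182] -1.126
top chalk 0.48 [365.95897436 154.82051282]
wrist near_button 0.83 [274.1 220. ] 2678 [ 0.5221 -0.1427] 0.219
wrist mug 0.78 [469.4 173.8] 18469 [ 0.6145 -0.2525] -1.397
```

Converted, 0.067 m / 0.75 = 0.0893, 0.064 m / 0.75 = 0.0853.

```bash
python3 -m jog '[0,0.0013,0.04,0,0.05,0,0.0013,0.0667,0,0.05,0,0.0013,0.0733,0,0.05,0,0.0013,0.08,0,0.05,0,0.0013,0.0853,0,0.05,0,0.0013,0.0893,0,0.05,0,0.0013,0.0893,0,0.05]' && python3 -m jog '[0,0,0,0,0,0,0,0,0,0,0,0,0,0,0,0,0,0,0,0,0,0,0,0,0,0,0,0,0,0]' 30
```

```text
time: 21.85
ee_pos: [0.5202, -0.1435, 0.0756]
eef_rot: [0.964, 0.265, -0.021, -0.015]
ft_force: [-0.6, -0.4, 0.5]
width: 0.0502
grip_force: 0.0
time: 22.45
ee_pos: [0.52, -0.1433, 0.0755]
eef_rot: [0.964, 0.265, -0.022, -0.015]
ft_force: [-0.7, -0.9, 3.2]
width: 0.0118
grip_force: 30.0
```

Gripped (11.8 mm). Turn -1.36 to reach square.

Converted, -1.36 rad / 3.1416 = -0.4329.

```bash
python3 -m jog '[0,0,0,-0.0477,0,0,0,0,-0.0955,0,0,0,0,-0.1432,0,0,0,0,-0.191,0,0,0,0,-0.2387,0,0,0,0,-0.2865,0,0,0,0,-0.3342,0,0,0,0,-0.382,0,0,0,0,-0.4329,0,0,0,0,-0.4329,0,0,0,0,-0.4329,0]'; python3 - <<'E'
from h import *
s=r.read_state();M=R.from_quat(s["eef_rot"]).as_matrix();print(s["width"],np.arctan2(M[1,0],M[0,0])-.319,s["joint_positions"])
E
```

```text
time: 23.55
ee_pos: [0.5193, -0.1431, 0.0754]
eef_rot: [0.583, 0.812, -0.008, -0.026]
ft_force: [-4.7, 2.8, 3.0]
width: 0.0115
grip_force: 30.0
0.011537131723475274 1.5776596091253383 [-0.25084443  0.31643268  0.51931284  1.81247575 -0.1778809   1.11310603
  0.66121626]
```

Converted, -0.18 m / 0.75 = -0.24, -0.14 m / 0.75 = -0.1867.

```bash
python3 -m jog '[0,0,0,0,0.05,0,0,0,0,0.05,0,0,0,0,0.05,0,0,0,0,0.05,0,0,-0.04,0,0.05,0,0,-0.08,0,0.05,0,0,-0.1333,0,0.05,0,0,-0.1867,0,0.05,0,0,-0.24,0,0.05,0,0,-0.24,0,0.05]'; python3 look.py; python3 - <<'E'
from h import *
i=r.camera("scene")["img"][...,::-1][100:400,60:360]
cv2.imwrite("pics/e9.png",cv2.resize(i,(600,600)))
E
```

```text
time: 24.55
ee_pos: [0.5314, -0.1474, 0.2606]
eef_rot: [0.583, 0.812, -0.006, -0.021]
ft_force: [0.7, 0.3, -0.5]
width: 0.0499
grip_force: 0.0
[-0.28203841  0.1866695   0.55277919  1.55088257 -0.10248439  1.47581195
  0.6026954 ] [ 0.53138314 -0.14735837  0.26058183] [ 0.58299948  0.81217488 -0.00558436 -0.02126958]
yaw 1.8959390342314666
scene near_button 0.94 [156.5 236.9] 570 [ 0.5185 -0.1451] -1.519
scene far_button 0.56 [251.9 282.2] 603 [ 0.6813 -0.094 ] -1.562
scene mug 0.58 [145.5 330.4] 3889 [ 0.6069 -0.2449] -0.375
scene chalk 0.83 [243.97832817 355.58823529]
top near_button 0.64 [371.4 269.1] 482 [ 0.5208 -0.145 ] -1.547
top far_button 0.96 [332.  171.6] 532 [ 0.6809 -0.0905] -1.543
top mug 0.53 [412.1 237.1] 99 [ 0.5746 -0.2272] -0.85
top chalk 0.57 [364.88780488 153.6195122 ]
wrist near_button 0.65 [272.7 189.1] 1293 [ 0.5204 -0.1426] -1.541
wrist far_button 0.75 [456.5 191.8] 1858 [ 0.6822 -0.0893] -1.552
wrist mug 0.7 [309.5 296. ] 2562 [ 0.5995 -0.2519] -1.305
```

View pics/e9.png

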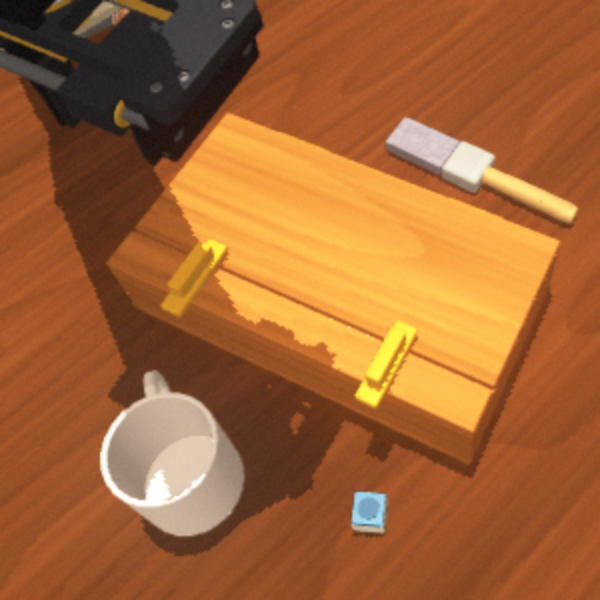

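The final view shows the lid flush, both buttons square across its edge at (195,277) and (387,362), and the mug, chalk and brush in place. The gripper is clear of everything.

```bash
python3 -c "
from bench import r
print(r.close_job())"
```

```text
the job is handed in; nothing more can be done
None
```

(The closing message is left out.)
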